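# Close and lock the pressure cooker with a fingertip

## Task

The pressure cooker's lid is on but not yet closed. With the fingertips only, follow the lid's long handle round smoothly, pushing it lightly along its arc until it lies squarely over the pot's handle, then push the lock slide on top of that handle fully home toward the middle of the lid. Do not pinch the handle between the fingers, ram it, lift the cooker or shove it out of its place, and leave the cups, the jar and the whetstone where they are.

Things in the scene. Friction and masses are not known exactly. Their poses are not given: they have to be found in the camera images.
- cooker: steel pressure cooker, pot 200 mm across, lid 220 mm, loose, about 4.6 kg in all. Origin: centre of its underside. z up; x runs from the centre out along the pot's own black handle (24 mm wide, 120 to 225 mm from the centre, 79 to 97 mm above the worktop). A loop handle (to 152 mm) is opposite. Highest point: the valve in the middle of the lid, 165 mm above the worktop.
- lid (a joint): turn of the lid about the cooker's vertical centre line, rad: 0 = closed (end stop), lid handle exactly over the pot handle; positive = lid handle turned counter-clockwise, seen from above. Starts at 0.55 to 0.9; pushed clockwise it closes. It turns stiffly (0.35 N m, about 2 N at 180 mm from the centre) and stays where it is left.
- lid_handle (a point): middle of the flat top of the lid's long black handle, 186 mm from the cooker's centre line, 140 mm above the worktop. The handle is 30 mm wide over its grip strips, reaches from 103 to 234 mm from the centre and spans 114 to 140 mm above the worktop. x axis outward along the handle, y counter-clockwise, z up.
- grip_open: rubber grip strip in the side of the lid handle that is pushed to close the lid (the counter-clockwise side), 70 x 4 x 16 mm, from 151 to 221 mm from the centre, 118 to 134 mm above the worktop. Origin: its middle. Axes: x outward along the lid handle, y out of the pushed face (counter-clockwise), z up; its face is 2 mm further along y.
- grip_shut: the same strip in the other (clockwise) side of the lid handle; here y points into the handle.
- lock (a joint): travel of the lock slide along the lid handle toward the centre, m: 0 = unlocked, 0.014 = fully home (end stop). It needs about 1.5 N and stays where it is left. A tongue under it enters a slot in the pot's rim: it is blocked at about 0.004 unless the lid is closed (within 0.04 rad), and once home it keeps the lid from turning.
- lock_top (a point): top centre of the lock slide's grey thumb piece, 13 mm above the top of the lid handle, 14 mm long (along the handle), 20 mm wide, on a foot 22 mm long and 5 mm high; when unlocked its middle is 150 mm from the cooker's centre line. x axis outward along the lid handle, z up; it is pushed toward -x.
- pot_grip_end (a point): outer end of the pot's own lower handle, 225 mm from the cooker's centre line, 88 mm above the worktop
- blue_cup: bystander: white and blue straight cup without handle, 65 mm across, 78 mm high; origin at the centre of its underside
- pattern_cup: bystander: straight cup with a dark check pattern, 65 mm across, 78 mm high; origin at the centre of its underside
- spice_jar: bystander: small glass jar with dark lid, 48 mm across, 70 mm high; origin at the centre of its underside
- whetstone: bystander: grey whetstone in a rubber holder, 100 x 62 x 38 mm; origin at the centre of its underside

How it is judged:
On the way, in this order (a step that is already met when the one before it is completed fails the run):
1. the lid handle is led part of the way round with the fingers touching it, the lock still open (value of joint lid between 0.1 and 0.4 rad and contact force between the fingers and cooker above 0.3 N and value of joint lock below 0.006 m), for 0.05 s.
2. the lid handle lies over the pot handle, the lock still open (value of joint lid below 0.04 rad and value of joint lock below 0.006 m), for 0.1 s.
3. the lock slide is home (value of joint lid below 0.05 rad and value of joint lock above 0.0115 m), for 0.1 s.
At the end, for the whole second after the job is handed in: The lid is closed to within 0.05 rad of its end stop, the lock slide is at least 11.5 of its 14 mm home, and the cooker stands upright and still within 40 mm of where it was (its handle end within 50 mm) (all of step 3 and distance of cooker from where it was at the start of the episode below 0.04 m and distance of pot_grip_end from where it was at the start of the episode below 0.05 m and linear speed of cooker below 0.02 m/s and angle between cooker's own z axis and vertical below 0.05 rad and height (world z) of cooker below 0.01 m); the robot touches nothing.
It fails at once if the lid handle is pinched: pressed on both grip strips at once (contact force between the fingers and grip_open above 2 N and contact force between the fingers and grip_shut above 2 N).
It fails at once if the lid is flung or rammed (faster than 2.5 rad/s or pushed with more than 45 N) (velocity of joint lid below -2.5 rad/s or contact force between any of the arm, the fingers and cooker above 45 N).
It fails at once if the cooker is lifted or tipped (height (world z) of cooker above 0.015 m or angle between cooker's own z axis and vertical above 0.12 rad).
It fails at once if the cooker is shoved more than 40 mm or its handle end more than 50 mm (distance of cooker from where it was at the start of the episode above 0.04 m or distance of pot_grip_end from where it was at the start of the episode above 0.05 m).
It fails at once if a bystander is moved more than 30 mm (distance of any of blue_cup, pattern_cup, spice_jar, whetstone from where it was at the start of the episode above 0.03 m).
It also fails if it takes over 48 s, if anything falls off the work surface, if the arm or the gripper's body presses on something with over 40 N, if the wrist force passes 120 N, or if a joint passes its speed limit or range.

## Robot

A 6-joint arm with a two-finger parallel gripper is mounted at the origin on a cart in front of the work surface, level with it; the furniture and walls round the work are solid. World frame = base frame: x ahead of the robot, y to its left, z up, the work surface at z = 0. Lengths are in m, angles in rad, forces in N, time in s.
With the tool pointing down it reaches from about 0.25 to 0.725 m from the base axis. Payload 4 kg.
Tool frame: the origin (TCP) lies on the centre line of the jaws, within the pads' length; the fingertips stand 11 mm ahead of it and the grasp point (between the pads) lies 8 mm behind it (bot.nose_length is the distance from the TCP to the fingertips, in m); z points along the fingers, y is the direction in which the jaws open and shut (so a half turn about z gives the same grasp; the last joint's range is limited). The gripper opens to 85 mm and grips with 20 to 120 N. Pads are 22 mm wide; open, the fingers measure 114 mm over their backs; the gripper's body (76 mm by 85 mm) begins 54 mm behind the grasp point. The pads swing forward as they close: fully open they stand 13 mm farther back than shut.
Start: joints at [1.123, 0.241, 0.005, 1.335, 0, 1.571], TCP at [0.216, 0.451, 0.242] pointing down, gripper open.
Joint ranges: [-2.72, 2.72], [-1.05, 1.87], [-1.09, 1.28], [-1.99, 2.15], [-1.42, 1.44], [-3.14, 3.14]. Speed limits (rad/s): [2.79, 2.79, 3.14, 3.14, 3.14, 3.14].

## Interface

Orientations are given as a unit quaternion [x, y, z, w].
In Python, from workcell import bot gives the robot as it stands.
- The arm moves only by the tool play_rows, never from a script. Its argument "plan" is one flat list of numbers, 6 for each row, row after row: the shift along the tool's x, y, z in mm, then the turn, a rotation vector about the tool's x, y, z in rad. A call has 1 to 20 rows; each row shifts and turns the commanded pose from where the row before left it, along the tool's axes as they then stand; what a row does not reach is not made up. A row lasts 1/8 s, in which the tool goes at most 62.5 mm and 10.7 degrees, less where a joint would pass 70% of its speed; a pose out of reach is approached as far as the arm can. A call with a gripper value outside its range is refused whole. "hand" is the opening in per cent of the stroke, from 0 (shut) to 100 (fully open), set as the call begins (left out, the last holds). The fingers move at their own pace and stop on an object; the grip force is fixed at half the most. Time passes only in rows, so rows that do not move let the fingers close. It gives the time, the measured TCP pose, the force and the opening at its end, in the units of the state.
- bot.get_obs(): the state, without advancing time (a new reading comes with each control period).
- bot.camera(name): name is "side" or "top"; returns a dict with "frame" (420x560x3 uint8, blue, green, red), "range_z" (420x560 float32, m along the optical axis (not along the pixel's ray), 0 where there is no reading), "K" (3x3 intrinsics, pixels), "cam_to_world" (4x4, takes a point from camera to world coordinates). Camera axes: x right, y down, z forward; pixel columns grow to the right and rows downward; lengths in m; the calibration is good to about 2 mm. A picture is of the moment at which its call begins.
- bot.job_done(): hands the job in, once; it reports no verdict.
Trained networks look in the newest picture that a camera, given by its name, has taken for a name from the list of things; names that differ only in an ending like _2 or _b are one class to them, and where a whole thing is asked for, a point or a joint stands for the part that bears it (a point fixed in the world has none). Each returns a list of dicts, best first, with "p" (0 to 1); they miss things now and then, are a little off and sometimes report something else, mostly with a low value. They report only what shows in the picture. A call takes as long as a camera call.
- bot.outline_of(query, camera): "mask" (420x560 bool, what is visible of it) and "point" ([row, column] in pixels, amid what is visible of it).
The state is a dict: "clock": time; "joint_pos": joint angles; "joint_vel": joint speeds; "tau": joint torques, N m; "eef_pos": TCP position; "tool_rot": TCP orientation; "ft_force": force on the tool from outside, world axes, zero at the start; "ft_torque": the same for the moment, N m; "grip_width": finger opening in m.
Only numpy, scipy, OpenCV 4.12 (cv2) and the standard library are available. Lean on these libraries where they do the work, as an engineer would, in place of code of your own. Each camera call takes 0.05 s, during which the arm holds its last target.

## Working session

There is one attempt and no reset: what is moved stays moved. The work goes in short steps, Python scripts to look and compute and a tool call to move; the robot and the scene stay as the last step left them, time stands still between calls to the robot, and variables do not carry over. Pictures are saved under pics/ and viewed, and the job is handed in when it is done.

Besides the shell and the picture viewer there is one more tool, called after "Call:" as name(argument=value, ...) on one line, values as JSON. play_rows: Moves the arm, as the interface text tells. Its arguments: {"type":"object","properties":{"plan":{"type":"array","items":{"type":"number"}},"hand":{"type":"number"}},"required":["plan"]}

```bash
mkdir -p pics; ls
cat > h.py <<'E'
import numpy as np, cv2
from workcell import bot
def cloud(c):
    z=c["range_z"];K=c["K"];T=c["cam_to_world"]
    v,u=np.mgrid[:z.shape[0],:z.shape[1]]
    P=np.stack([(u-K[0,2])/K[0,0]*z,(v-K[1,2])/K[1,1]*z,z],-1)
    W=P@T[:3,:3].T+T[:3,3]; W[z<=0]=np.nan
    return W
E
python3 - <<'E'
from h import *
o=bot.get_obs();print({k:np.round(v,3) for k,v in o.items()})
for n in("top","side"):
    c=bot.camera(n);cv2.imwrite(f"pics/{n}0.png",c["frame"]);W=cloud(c)
    print(n,c["cam_to_world"].round(3).tolist())
    for q in("cooker","lid_handle","grip_open","grip_shut","lock_top","pot_grip_end","blue_cup","pattern_cup","spice_jar","whetstone"):
        for d in bot.outline_of(q,n)[:2]:
            m=d["mask"];print(q,round(d["p"],2),d["point"],m.sum(),np.nanmedian(W[m],0).round(3) if m.any() else None, np.nanmax(W[m][:,2]).round(3))
E
```

```text
pics
{'clock': np.float64(0.0), 'joint_pos': array([ 1.123,  0.241,  0.004,  1.335, -0.   ,  1.571]), 'joint_vel': array([-0.001,  0.001, -0.001,  0.   ,  0.001, -0.001]), 'tau': array([-2.0000e-03, -3.7232e+01,  2.5241e+01,  1.7000e-02,  0.0000e+00,
        0.0000e+00]), 'eef_pos': array([0.216, 0.45 , 0.241]), 'tool_rot': array([ 0.222,  0.975, -0.001, -0.   ]), 'ft_force': array([-0.671, -0.155,  0.039]), 'ft_torque': array([ 0.03 ,  0.01 , -0.034]), 'grip_width': np.float64(0.085)}
top [[-0.02, -0.988, 0.154, 0.385], [-1.0, 0.023, 0.013, 0.087], [-0.016, -0.153, -0.988, 1.32], [0.0, 0.0, 0.0, 1.0]]
cooker 0.75 [239.4, 290.5] 7603 [0.5   0.068 0.131] 0.17
lid_handle 0.72 [240.5, 290.6] 6883 [0.497 0.07  0.132] 0.17
lid_handle 0.26 [242.0, 292.1] 7646 [0.5   0.068 0.131] 0.17
grip_open 0.41 [198.3, 329.2] 46 [ 0.602 -0.022  0.153] 0.158
lock_top 0.53 [198.8, 329.9] 66 [ 0.603 -0.023  0.152] 0.158
pot_grip_end 0.74 [235.2, 292.7] 7648 [0.5   0.068 0.131] 0.17
pot_grip_end 0.19 [242.1, 291.3] 6872 [0.498 0.07  0.132] 0.17
blue_cup 0.7 [265.8, 157.2] 619 [0.449 0.417 0.03 ] 0.083
patt
[... 335 characters left out ...]
0 [0.482 0.004 0.123] 0.167
lid_handle 0.62 [218.7, 256.3] 5515 [0.482 0.004 0.123] 0.167
lid_handle 0.61 [209.0, 258.6] 3468 [0.49  0.027 0.13 ] 0.167
grip_open 0.16 [217.2, 255.4] 5493 [0.482 0.003 0.123] 0.167
grip_shut 0.73 [219.3, 317.1] 159 [ 0.623 -0.06   0.127] 0.135
grip_shut 0.38 [193.5, 286.6] 216 [0.67  0.195 0.063] 0.123
pot_grip_end 0.6 [217.1, 255.3] 5452 [0.481 0.003 0.123] 0.167
blue_cup 0.74 [177.6, 199.1] 484 [0.443 0.384 0.053] 0.08
pattern_cup 0.72 [170.0, 247.6] 428 [0.61  0.369 0.054] 0.08
pattern_cup 0.7 [180.1, 201.3] 495 [0.443 0.385 0.053] 0.08
spice_jar 0.78 [190.7, 286.8] 174 [0.671 0.195 0.063] 0.072
whetstone 0.58 [282.9, 369.5] 790 [ 0.665 -0.244  0.036] 0.105
```

View pics/top0.png

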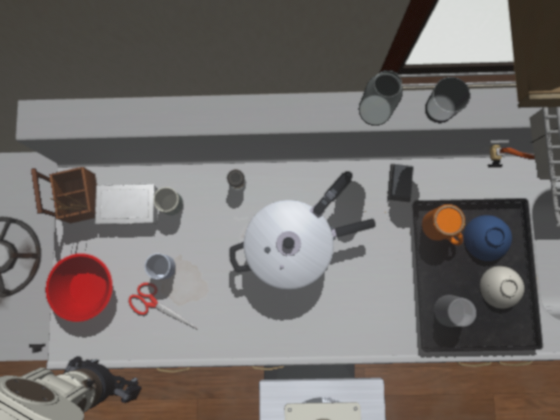

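View pics/side0.png

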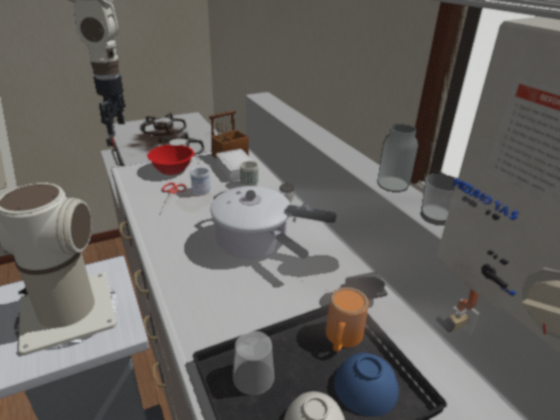

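Top view: the cooker is centred near (288,243), the lid handle runs up and right to (348,178), and the pot handle runs right to (372,226). The whetstone is at (400,182). Next I'll fit the geometry.

Run:
```python
from h import *
for n in("top","side"):
    c=bot.camera(n);W=cloud(c);f=c["frame"]
    ok=np.isfinite(W[...,2])&(np.hypot(W[...,0]-.5,W[...,1]-.06)<.27)
    V=ok&(W[...,2]>.155)&(np.hypot(W[...,0]-.5,W[...,1]-.06)<.06)
    vc=np.median(W[V],0);print(n,"valve",vc.round(4),V.sum())
    # lid rim: fit circle to z .10-.115
    bright=f.max(-1)
    lid=ok&(bright>110)&(W[...,2]>.1)
    import scipy.optimize as so
    P=W[lid]
    # sphere-ish dome fit: z = a - b r^2 - c
    r=so.least_squares(lambda p:p[2]-p[3]*((P[:,0]-p[0])**2+(P[:,1]-p[1])**2)-P[:,2],[.5,.07,.14,2],loss='soft_l1',f_scale=.002)
    print("dome",r.x.round(4)); 
    pts=np.argwhere(lid)
    for z0,z1,nm in((.128,.146,"lidh"),(.08,.104,"poth"),(.147,.16,"lock")):
        for cc in([vc[:2]]):
            d=np.hypot(W[...,0]-cc[0],W[...,1]-cc[1])
            m=ok&(bright<90)&(d>.13)&(d<.25)&(W[...,2]>z0)&(W[...,2]<z1)&(W[...,0]>cc[0]-.05)&(W[...,1]<cc[1])
            if nm=="lock": m=ok&(d>.125)&(d<.18)&(W[...,2]>z0)
            if m.sum()<5: print(nm,"few");continue
            Q=W[m];mu=Q[:,:2].mean(0);u,s,vt=np.linalg.svd(Q[:,:2]-mu);dr=vt[0]*np.sign(vt[0]@(mu-cc))
            print(nm,m.sum(),mu.round(4),"z",np.median(Q[:,2]).round(4),"dir ang",np.arctan2(dr[1],dr[0]).round(3),"ang from valve",np.arctan2(*(mu-cc)[::-1]).round(3),"rmax",d[m].max().round(3),"rmean",d[m].mean().round(3))
```

```text
top valve [0.4929 0.0784 0.1637] 111
dome [ 0.4627  0.084   0.1251 -0.9985]
lidh 353 [ 0.6377 -0.0421] z 0.1394 dir ang 0.779 ang from valve -0.694 rmax 0.25 rmean 0.192
poth 357 [ 0.5502 -0.0784] z 0.0964 dir ang -2.458 ang from valve -1.221 rmax 0.25 rmean 0.18
lock 3385 [ 0.5366 -0.0884] z 0.9991 dir ang -2.767 ang from valve -1.315 rmax 0.18 rmean 0.173
side valve [0.4885 0.0681 0.1618] 64
dome [ 0.4414  0.0311  0.1236 -0.879 ]
lidh 296 [ 0.6248 -0.0559] z 0.137 dir ang -0.645 ang from valve -0.738 rmax 0.249 rmean 0.185
poth 223 [ 0.5287 -0.1037] z 0.0953 dir ang -1.335 ang from valve -1.341 rmax 0.219 rmean 0.177
lock 29 [ 0.6009 -0.0283] z 0.152 dir ang -2.244 ang from valve -0.709 rmax 0.155 rmean 0.148
```

```bash
cat > geo.py <<'E'
from h import *
import scipy.optimize as so
def comp(m):
    n,l,s,_=cv2.connectedComponentsWithStats(m.astype(np.uint8));return l==1+np.argmax(s[1:,4])
def geo(n,c0=(.492,.073)):
    c=bot.camera(n);W=cloud(c);b=c["frame"].max(-1)
    d=np.hypot(W[...,0]-c0[0],W[...,1]-c0[1]);z=W[...,2]
    out={}
    # ring fit: rows of lid with z between bands -> circle centre
    for z0,z1 in((.112,.118),(.118,.124),(.124,.130)):
        m=(d<.115)&(z>z0)&(z<z1)&(b>80)
        P=W[m];
        r=so.least_squares(lambda p:np.hypot(P[:,0]-p[0],P[:,1]-p[1])-p[2],[*c0,.1],loss='soft_l1',f_scale=.003)
        print(n,"ring",z0,r.x.round(4),m.sum())
    for z0,z1,nm in((.133,.147,"lidh"),(.09,.103,"poth")):
        m=comp((b<95)&(d>.14)&(d<.245)&(z>z0)&(z<z1)&(W[...,1]<c0[1]))
        Q=W[m][:,:2];mu=Q.mean(0);dr=np.linalg.svd(Q-mu)[2][0];dr*=np.sign(dr@(mu-c0))
        e=(Q-mu)@[-dr[1],dr[0]]; 
        print(n,nm,m.sum(),mu.round(4),"z",np.median(W[m][:,2]).round(4),"dir",np.arctan2(dr[1],dr[0]).round(3),"angc",np.arctan2(*(mu-c0)[::-1]).round(3),"r",d[m].min().round(3),d[m].max().round(3),"w",np.percentile(e,[2,98]).round(4),"offline",((mu-c0)@[-dr[1],dr[0]]).round(4))
    m=(z>.146)&(z<.165)&(d>.11)&(d<.18)
    if m.any(): Q=W[m].mean(0);print(n,"lock",m.sum(),Q.round(4),"r",np.hypot(*(Q[:2]-c0)).round(4),"ang",np.arctan2(*(Q[:2]-c0)[::-1]).round(3))
E
python3 -c "
from geo import *
geo('top');geo('side')"
```

```text
top ring 0.112 [0.4936 0.0779 0.1081] 156
top ring 0.118 [0.4932 0.0781 0.1026] 941
top ring 0.124 [0.4936 0.0778 0.09  ] 1753
top lidh 296 [ 0.6349 -0.053 ] z 0.1393 dir -0.685 angc -0.723 r 0.141 0.229 w [-0.0128  0.0146] offline -0.0072
top poth 269 [ 0.5353 -0.099 ] z 0.0967 dir -1.332 angc -1.324 r 0.141 0.218 w [-0.0106  0.011 ] offline 0.0014
top lock 62 [ 0.6025 -0.0221  0.1513] r 0.1458 ang -0.71
side ring 0.112 [0.4921 0.0763 0.1094] 201
side ring 0.118 [0.4911 0.075  0.1019] 502
side ring 0.124 [0.4918 0.0756 0.088 ] 759
side lidh 214 [ 0.6281 -0.0566] z 0.1382 dir -0.649 angc -0.761 r 0.14 0.232 w [-0.01    0.0149] offline -0.021
side poth 188 [ 0.53   -0.1063] z 0.0957 dir -1.336 angc -1.362 r 0.141 0.223 w [-0.0073  0.0098] offline -0.0048
side lock 31 [ 0.6005 -0.029   0.1516] r 0.1489 ang -0.755
```

```bash
cat > plan.py <<'E'
from h import *
from scipy.spatial.transform import Rotation as R
C=np.array([.493,.077])
def e(t): return np.array([np.cos(t),np.sin(t)])
def n(t): return np.array([-np.sin(t),np.cos(t)])
def side(t,off,z,r=.186): return np.array([*(C+r*e(t)+off*n(t)),z]),t
def rot(a): # tool y at angle a, z down
    y=np.array([*e(a),0]);zz=np.array([0,0,-1.]);return R.from_matrix(np.stack([np.cross(y,zz),y,zz],1))
def cur():
    o=bot.get_obs();return o["eef_pos"],R.from_quat(o["tool_rot"])
def rows(ways,start=None):
    p,q=start or cur();out=[]
    for (w,a) in ways:
        t=rot(a);d=q.inv().apply(w-p)*1000;v=(q.inv()*t).as_rotvec()
        out.append(np.r_[d.round(1),v.round(4)])
        p=w;q=t
    for o in out: print(", ".join(f"{x:g}" for x in o))
def yaw():
    y=cur()[1].as_matrix()[:,1];return np.arctan2(y[1],y[0])
E
python3 - <<'E'
from plan import *
print(bot.nose_length)
p0,q0=cur();a0=yaw();p1,a1=side(-.745,.056,.235)
N=16
rows([(p0+(p1-p0)*i/N,a0+(a1-a0)*i/N) for i in range(1,N+1)])
E
```

```text
0.011
-37.8, -13.6, 0.5, 0.0001, -0, 0.1168
-39.2, -9.1, 0.5, 0, 0, 0.1168
-40, -4.5, 0.5, 0, 0, 0.1168
-40.2, 0.2, 0.5, 0, 0, 0.1168
-39.9, 4.9, 0.5, 0, 0, 0.1168
-39.1, 9.5, 0.5, 0, 0, 0.1168
-37.7, 14, 0.5, 0, 0, 0.1168
-35.8, 18.3, 0.5, 0, 0, 0.1168
-33.5, 22.3, 0.5, 0, 0, 0.1168
-30.6, 26.1, 0.5, 0, 0, 0.1168
-27.4, 29.4, 0.5, 0, 0, 0.1168
-23.8, 32.4, 0.5, 0, 0, 0.1168
-19.8, 35, 0.5, 0, 0, 0.1168
-15.6, 37.1, 0.5, 0, 0, 0.1168
-11.2, 38.6, 0.5, 0, 0, 0.1168
-6.6, 39.7, 0.5, 0, 0, 0.1168
```

Call:
play_rows(plan=[-38,-14,0.5,0,0,0.117,-39,-9,0.5,0,0,0.117,-40,-4.5,0.5,0,0,0.117,-40,0,0.5,0,0,0.117,-40,5,0.5,0,0,0.117,-39,9.5,0.5,0,0,0.117,-38,14,0.5,0,0,0.117,-36,18,0.5,0,0,0.117,-33.5,22,0.5,0,0,0.117,-30.5,26,0.5,0,0,0.117,-27.5,29.5,0.5,0,0,0.117,-24,32.5,0.5,0,0,0.117,-20,35,0.5,0,0,0.117,-15.5,37,0.5,0,0,0.117,-11,38.5,0.5,0,0,0.117,-6.5,39.5,0.5,0,0,0.117,0,0,0,0,0,0], hand=0)

```text
clock: 3.42
eef_pos: [0.6674, -0.0119, 0.2327]
tool_rot: [0.917, 0.398, -0.001, -0.0]
ft_force: [-0.7, 1.1, -0.4]
grip_width: 0.0001
```

Run:
```python
from plan import *
o=bot.get_obs();print(o["clock"],o["eef_pos"],yaw(),o["ft_force"],o["grip_width"])
rows([side(-.745,.056,.185),side(-.745,.056,.133),side(-.745,.040,.133)])
for n_ in("top","side"):
    c=bot.camera(n_);cv2.imwrite(f"pics/{n_}1.png",c["frame"][100:340,150:450].repeat(2,0).repeat(2,1))
```

```text
3.425 [ 0.66739067 -0.01185675  0.23265332] -0.752540406837225 [-0.69013513  1.1227425  -0.44911235] 7.384245850845198e-05
3.1, -2.4, 47.7, -0.0005, 0.001, -0.0075
0, 0, 52, 0, 0, 0
-16, 0, 0, 0, 0, 0
```

View pics/top1.png

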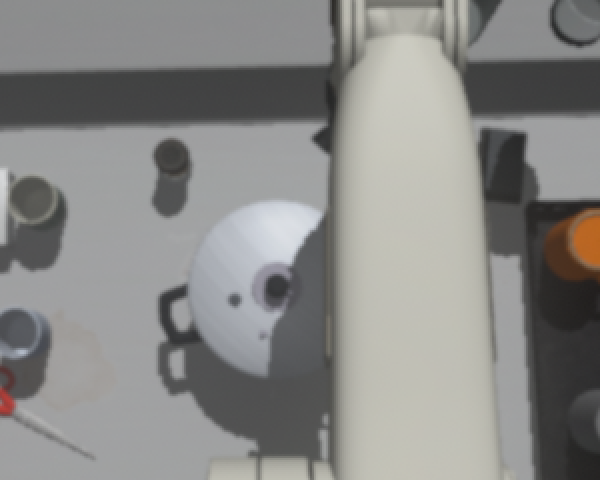

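View pics/side1.png

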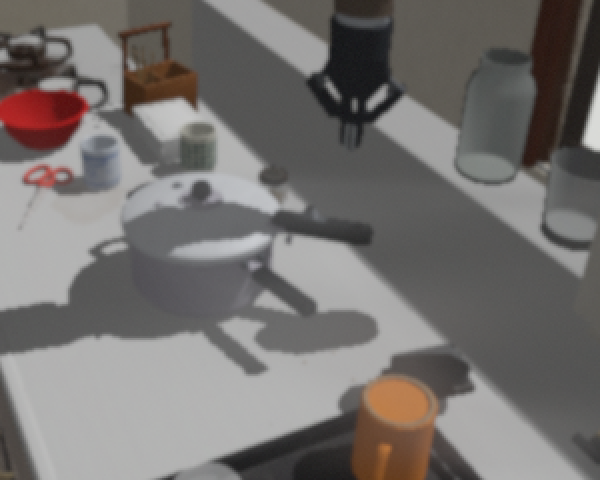

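The side view shows the shut fingers above and beyond the lid handle, with the space below them clear. I'll go down on the counter-clockwise side.

Call:
play_rows(plan=[3,-2.5,48,0,0,-0.007,0,0,25,0,0,0,0,0,27,0,0,0,0,0,0,0,0,0])

```text
clock: 4.03
eef_pos: [0.6638, -0.0042, 0.1321]
tool_rot: [0.915, 0.404, -0.003, -0.001]
ft_force: [0.1, -0.6, -0.4]
grip_width: -0.0003
```

Run:
```python
from plan import *
o=bot.get_obs();print(o["clock"],o["eef_pos"],yaw(),o["ft_force"])
d=o["eef_pos"][:2]-C;t=-.745;print("r",d@e(t),"off",d@n(t))
c=bot.camera("side");cv2.imwrite("pics/side2.png",c["frame"][130:300,220:400].repeat(3,0).repeat(3,1))
```

```text
4.025 [ 0.66383708 -0.00416514  0.13212612] -0.7399230584734173 [ 0.13861773 -0.61551715 -0.36179781]
r 0.18060794577766245 off 0.056159210031128955
```

View pics/side2.png

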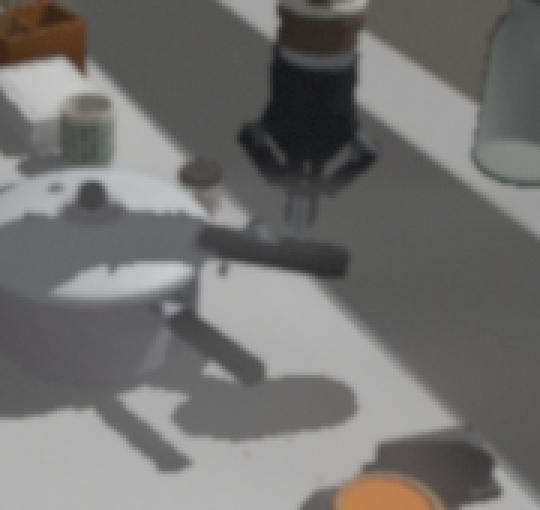

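Call:
play_rows(plan=[-10,5,0,0,0,0,-10,0,0,0,0,0,-4,0,0,0,0,0,-4,0,0,0,0,0,-4,0,0,0,0,0])

```text
clock: 4.7
eef_pos: [0.6488, -0.0324, 0.1346]
tool_rot: [0.915, 0.403, 0.001, -0.0]
ft_force: [2.3, 0.5, 0.0]
grip_width: -0.0001
```

Run:
```python
from plan import *
o=bot.get_obs();print(o["clock"],o["eef_pos"],yaw(),o["ft_force"])
d=o["eef_pos"][:2]-C;t=-.745;print("r",d@e(t),"off",d@n(t),"fn",o["ft_force"][:2]@n(t))
p,_=cur();rows([(side(t-.05*i,.0235,.132)) for i in range(1,9)])
```

```text
4.7 [ 0.64884048 -0.0324265   0.13463533] -0.7420029220194467 [2.25612668 0.54983077 0.04881246]
r 0.1887445286735526 off 0.025217355858088937 fn 1.9337642408682438
-11, -1.8, 2.6, 0.0005, -0.0015, 0.053
-9.3, 0.9, 0, 0, 0, 0.05
-9.3, 0.9, 0, 0, 0, 0.05
-9.3, 0.9, 0, 0, 0, 0.05
-9.3, 0.9, 0, 0, 0, 0.05
-9.3, 0.9, 0, 0, 0, 0.05
-9.3, 0.9, 0, 0, 0, 0.05
-9.3, 0.9, 0, 0, 0, 0.05
```

Contact is at about 2 N, as expected. Now I'll lead the handle round along its arc.

Call:
play_rows(plan=[-9.3,0.5,1,0,0,0.05,-9.3,0.9,0,0,0,0.05,-9.3,0.9,0,0,0,0.05,-9.3,0.9,0,0,0,0.05,-9.3,0.9,0,0,0,0.05,-9.3,0.9,0,0,0,0.05])

```text
clock: 5.45
eef_pos: [0.6103, -0.0725, 0.1338]
tool_rot: [0.965, 0.261, 0.001, 0.001]
ft_force: [2.2, -1.5, -1.5]
grip_width: -0.0001
```

Run:
```python
from plan import *
o=bot.get_obs();t=yaw();d=o["eef_pos"][:2]-C;print(o["clock"],o["eef_pos"],t,o["ft_force"],"r",d@e(t),"off",d@n(t),"fn",o["ft_force"][:2]@n(t))
from geo import geo
geo("side",(.4915,.0757))
c=bot.camera("side");cv2.imwrite("pics/side3.png",c["frame"][130:300,220:400].repeat(3,0).repeat(3,1))
```

```text
5.45 [ 0.61030998 -0.07253543  0.13379951] -1.043413109213578 [ 2.16755142 -1.5486542  -1.51978107] r 0.18825664114321253 off 0.02611344730748091 fn 1.0936425362375273
side ring 0.112 [0.4917 0.0754 0.1087] 176
side ring 0.118 [0.4914 0.0744 0.1021] 482
side ring 0.124 [0.4917 0.0757 0.088 ] 739
side lidh 289 [ 0.5857 -0.0887] z 0.1388 dir -0.936 angc -1.051 r 0.141 0.233 w [-0.014   0.0237] offline -0.0216
side poth 191 [ 0.5297 -0.1052] z 0.096 dir -1.337 angc -1.362 r 0.14 0.225 w [-0.0078  0.0099] offline -0.0048
side lock 41 [ 0.5711 -0.0584  0.1519] r 0.156 ang -1.035
```

View pics/side3.png

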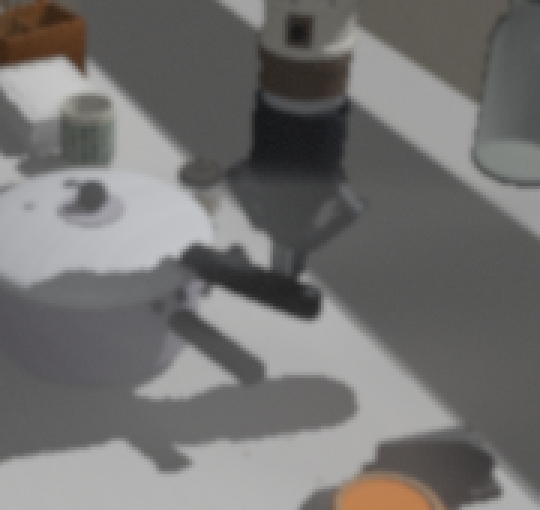

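The lid handle has followed and the pot hasn't moved. About 0.29 rad remains. I'll go on, then finish in small steps.

Call:
play_rows(plan=[-9.3,0.9,0,0,0,0.05,-9.3,0.9,0,0,0,0.05,-9.3,0.9,0,0,0,0.05,-9.3,0.9,0,0,0,0.05,-7,0.5,0,0,0,0.038])

```text
clock: 6.18
eef_pos: [0.5716, -0.0947, 0.1336]
tool_rot: [0.989, 0.145, 0.001, 0.0]
ft_force: [2.7, -0.5, -0.0]
grip_width: 0.0006
```

Call:
play_rows(plan=[-3,0,0,0,0,0.016])

```text
clock: 6.3
eef_pos: [0.5684, -0.0955, 0.1336]
tool_rot: [0.991, 0.137, 0.0, 0.0]
ft_force: [2.1, -1.1, 0.2]
grip_width: -0.0002
```

Call:
play_rows(plan=[-3,0,0,0,0,0.016])

```text
clock: 6.42
eef_pos: [0.5656, -0.0962, 0.1335]
tool_rot: [0.992, 0.129, 0.0, 0.0]
ft_force: [3.2, -0.9, 0.5]
grip_width: -0.0003
```

Run:
```python
from plan import *
o=bot.get_obs();t=yaw();d=o["eef_pos"][:2]-C;print(o["clock"],o["eef_pos"],t,o["ft_force"],"r",d@e(t),"off",d@n(t),"fn",o["ft_force"][:2]@n(t))
from geo import geo
geo("side",(.4915,.0757))
c=bot.camera("side");cv2.imwrite("pics/side4.png",c["frame"][130:300,220:400].repeat(3,0).repeat(3,1))
```

```text
6.425 [ 0.56558532 -0.09617918  0.13351335] -1.3123288621460687 [ 3.19813764 -0.94948658  0.50913164] r 0.18597940878724653 off 0.025909781671506198 fn 2.849216518314784
side ring 0.112 [0.4918 0.0759 0.1089] 172
side ring 0.118 [0.4913 0.0745 0.1021] 474
side ring 0.124 [0.4908 0.0758 0.0877] 741
side lidh 291 [ 0.5385 -0.1076] z 0.1389 dir -1.23 angc -1.32 r 0.141 0.233 w [-0.0136  0.025 ] offline -0.0171
side poth 219 [ 0.5305 -0.1035] z 0.0959 dir -1.36 angc -1.357 r 0.14 0.226 w [-0.0088  0.0125] offline 0.0006
side lock 46 [ 0.5322 -0.0745  0.1516] r 0.1556 ang -1.306
```

View pics/side4.png

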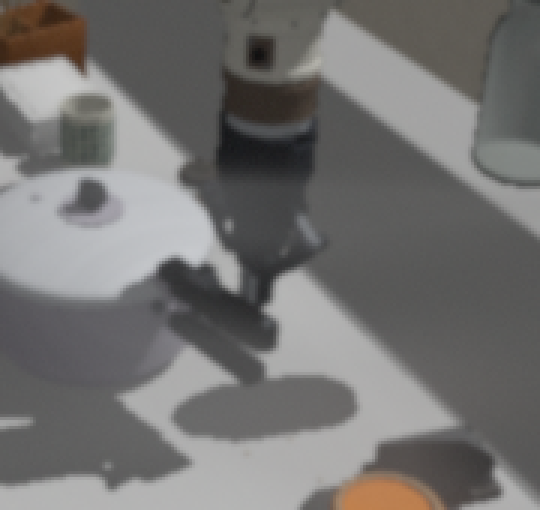

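Call:
play_rows(plan=[-2,0,0,0,0,0.01])

```text
clock: 6.65
eef_pos: [0.5636, -0.0966, 0.1333]
tool_rot: [0.992, 0.124, 0.0, 0.0]
ft_force: [2.4, -0.7, 0.4]
grip_width: -0.0002
```

Call:
play_rows(plan=[-2,0,0,0,0,0.01])

```text
clock: 6.78
eef_pos: [0.5615, -0.0972, 0.1333]
tool_rot: [0.993, 0.119, 0.0, 0.0]
ft_force: [2.8, -1.5, -0.1]
grip_width: -0.0001
```

Call:
play_rows(plan=[-2,0,0,0,0,0])

```text
clock: 6.9
eef_pos: [0.5607, -0.0974, 0.1334]
tool_rot: [0.993, 0.119, 0.001, -0.0]
ft_force: [6.4, -0.7, -3.4]
grip_width: 0.0003
```

Call:
play_rows(plan=[-0.5,0,0,0,0,0,0,0,0,0,0,0])

```text
clock: 7.15
eef_pos: [0.5604, -0.0975, 0.1334]
tool_rot: [0.993, 0.119, 0.002, -0.0]
ft_force: [5.6, 0.3, -1.9]
grip_width: 0.0
```

Run:
```python
from plan import *
o=bot.get_obs();t=yaw();d=o["eef_pos"][:2]-C;print(o["clock"],o["eef_pos"],t,o["ft_force"],"r",d@e(t),"off",d@n(t),"fn",o["ft_force"][:2]@n(t))
from geo import geo
geo("side",(.4915,.0757))
c=bot.camera("side");cv2.imwrite("pics/side5.png",c["frame"][130:300,220:400].repeat(3,0).repeat(3,1))
```

```text
7.15 [ 0.56039918 -0.09747782  0.13338769] -1.331650544624554 [ 5.64950528  0.26259184 -1.90217053] r 0.1854773349618011 off 0.02415198923559293 fn 5.550925014940248
side ring 0.112 [0.4918 0.0761 0.109 ] 167
side ring 0.118 [0.4911 0.0749 0.1023] 452
side ring 0.124 [0.4915 0.0762 0.0882] 749
side lidh 298 [ 0.5336 -0.1094] z 0.1391 dir -1.272 angc -1.347 r 0.141 0.235 w [-0.0136  0.027 ] offline -0.0142
side poth 197 [ 0.5296 -0.1054] z 0.0957 dir -1.337 angc -1.364 r 0.14 0.225 w [-0.0083  0.0099] offline -0.0049
side lock 47 [ 0.5291 -0.0767  0.1523] r 0.157 ang -1.329
```

View pics/side5.png

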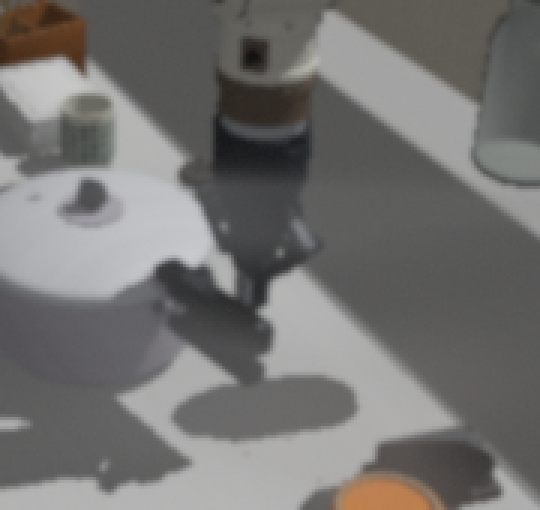

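The force has levelled off at about 5.5 N, and in the side view the lid handle lies over and parallel to the pot handle. Next I'll back off and get in position behind the lock slide.

Run:
```python
from plan import *
t=-1.336
rows([side(t,.036,.1335),side(t,.046,.1335,.192),side(t,.046,.185,.194),side(t,.023,.185,.194),side(t,0,.185,.194),side(t,0,.165,.194)])
```

```text
11, 0.7, -0.1, 0.0001, -0.0031, 0.0043
10, 6, 0, 0, 0, 0
-0, 2, -51.5, 0, 0, 0
-23, 0, 0, 0, 0, 0
-23, -0, 0, 0, 0, 0
0, 0, 20, 0, 0, 0
```

Call:
play_rows(plan=[11,1,0,0,-0.003,0.004,10,6,0,0,0,0,0,2,-26,0,0,0,0,0,-26,0,0,0,-23,0,0,0,0,0,-23,0,0,0,0,0,0,0,20,0,0,0,0,0,0,0,0,0])

```text
clock: 8.25
eef_pos: [0.5355, -0.1122, 0.164]
tool_rot: [0.993, 0.117, -0.003, -0.0]
ft_force: [0.1, -0.3, 0.4]
grip_width: 0.0003
```

Run:
```python
from plan import *
o=bot.get_obs();t=-1.336;d=o["eef_pos"][:2]-C;print(o["clock"],o["eef_pos"],yaw(),o["ft_force"],"r",d@e(t),"off",d@n(t))
c=bot.camera("side");W=cloud(c);cv2.imwrite("pics/side6.png",c["frame"][150:290,220:380].repeat(4,0).repeat(4,1))
print([(round(x["p"],2),x["point"],np.nanmedian(W[x["mask"]],0).round(3)) for x in bot.outline_of("lock_top","side")])
```

```text
8.25 [ 0.5355166  -0.11224025  0.16396985] -1.3363405197739693 [ 0.09956156 -0.34779388  0.40162427] r 0.1939391037621361 off -0.002675759325244637
[]
```

View pics/side6.png

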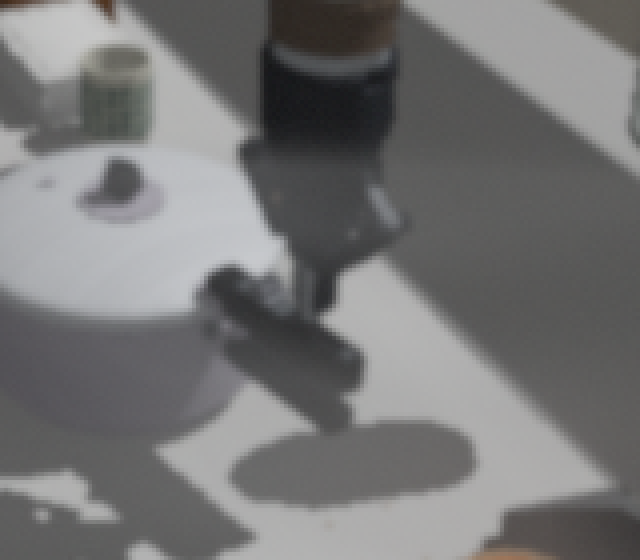

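The fingertips at (315,295) are over the handle, just outside the thumb piece at (270,285). I'll go down to about 0.145 at the tips and push inward.

Call:
play_rows(plan=[1.5,0,4,0,0,0,0,0,4,0,0,0,0,0,0,0,0,0])

```text
clock: 8.72
eef_pos: [0.5381, -0.1118, 0.157]
tool_rot: [0.993, 0.117, -0.002, 0.0]
ft_force: [0.4, 0.3, -0.1]
grip_width: -0.0004
```

Call:
play_rows(plan=[0,-5,0,0,0,0,0,-4,0,0,0,0,0,-3,0,0,0,0])

```text
clock: 9.1
eef_pos: [0.5354, -0.0998, 0.1576]
tool_rot: [0.993, 0.117, -0.001, 0.0]
ft_force: [0.4, -0.1, 0.1]
grip_width: -0.0002
```

Call:
play_rows(plan=[0,-3,0,0,0,0,0,-3,0,0,0,0])

```text
clock: 9.35
eef_pos: [0.534, -0.0942, 0.1575]
tool_rot: [0.993, 0.117, -0.001, 0.0]
ft_force: [-0.9, -0.1, -0.1]
grip_width: -0.0003
```

Call:
play_rows(plan=[0,-3,0.5,0,0,0,0,-3,0,0,0,0])

```text
clock: 9.6
eef_pos: [0.5326, -0.0884, 0.1568]
tool_rot: [0.993, 0.117, -0.002, 0.0]
ft_force: [1.2, 0.0, 0.3]
grip_width: 0.0003
```

Call:
play_rows(plan=[0,-3,0,0,0,0,0,-3,0,0,0,0])

```text
clock: 9.85
eef_pos: [0.5313, -0.0829, 0.1569]
tool_rot: [0.993, 0.117, -0.001, 0.001]
ft_force: [-0.2, -2.0, -1.0]
grip_width: 0.0
```

Call:
play_rows(plan=[0,-2,0,0,0,0,0,-2,0,0,0,0])

```text
clock: 10.1
eef_pos: [0.5304, -0.0788, 0.1569]
tool_rot: [0.993, 0.117, -0.001, 0.0]
ft_force: [-0.1, -1.7, -0.8]
grip_width: -0.0006
```

Run:
```python
from plan import *
o=bot.get_obs();t=-1.336;d=o["eef_pos"][:2]-C;print(o["clock"],o["eef_pos"],yaw(),o["ft_force"],"r",d@e(t),"off",d@n(t))
c=bot.camera("side");W=cloud(c);cv2.imwrite("pics/side7.png",c["frame"][150:290,220:380].repeat(4,0).repeat(4,1))
```

```text
10.1 [ 0.53035487 -0.07884216  0.15693249] -1.336091385101038 [-0.09835159 -1.67712856 -0.8450686 ] r 0.16025653783322055 off 7.403148726616888e-05
```

View pics/side7.png

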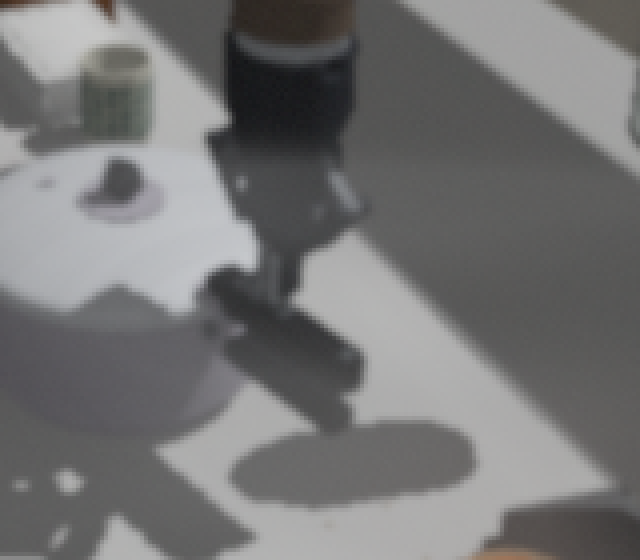

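The slide is moving at about 1.7 N, so I'll keep pushing until it reaches the end stop.

Call:
play_rows(plan=[0,-2,0,0,0,0,0,-2,0,0,0,0])

```text
clock: 10.4
eef_pos: [0.5294, -0.0749, 0.1569]
tool_rot: [0.993, 0.117, -0.001, 0.0]
ft_force: [0.2, -1.8, -0.4]
grip_width: -0.0001
```

Call:
play_rows(plan=[0,-2,0,0,0,0])

```text
clock: 10.52
eef_pos: [0.529, -0.0734, 0.157]
tool_rot: [0.993, 0.117, -0.001, 0.001]
ft_force: [0.6, -5.3, -0.3]
grip_width: 0.0001
```

Call:
play_rows(plan=[0,-2,0,0,0,0])

```text
clock: 10.65
eef_pos: [0.529, -0.073, 0.1571]
tool_rot: [0.993, 0.117, -0.001, 0.003]
ft_force: [1.7, -9.7, -2.8]
grip_width: -0.0001
```

The force jumped from 1.8 to 9.7 N with no further travel, so it's at the stop. I'll back off, lift clear and check.

Call:
play_rows(plan=[0,0,0,0,0,0,0,12,0,0,0,0,0,15,-10,0,0,0,0,10,-50,0,0,0,40,20,-60,0,0,0,50,0,-10,0,0,0,50,0,0,0,0,0,50,0,0,0,0,0,0,0,0,0,0,0])

```text
clock: 11.78
eef_pos: [0.7226, -0.0797, 0.2699]
tool_rot: [0.993, 0.118, -0.004, -0.001]
ft_force: [-0.0, -0.8, -1.4]
grip_width: 0.0001
```

Run:
```python
from plan import *
from geo import geo
o=bot.get_obs();print(o["clock"],o["eef_pos"],o["ft_force"])
geo("side",(.4915,.0757))
c=bot.camera("side");W=cloud(c);cv2.imwrite("pics/side8.png",c["frame"][150:290,220:380].repeat(4,0).repeat(4,1))
for q in("lock_top","blue_cup","pattern_cup","spice_jar","whetstone"):
  print(q,[(round(x["p"],2),x["point"],np.nanmedian(W[x["mask"]],0).round(3)) for x in bot.outline_of(q,"side")[:1]])
c=bot.camera("top");cv2.imwrite("pics/top8.png",c["frame"][100:340,150:450].repeat(2,0).repeat(2,1))
```

```text
11.775 [ 0.72262363 -0.07974837  0.26989544] [-0.00643606 -0.81190462 -1.37145293]
side ring 0.112 [0.4919 0.0759 0.1088] 165
side ring 0.118 [0.4911 0.075  0.1022] 458
side ring 0.124 [0.4914 0.0761 0.088 ] 733
side lidh 244 [ 0.5288 -0.1066] z 0.1388 dir -1.318 angc -1.369 r 0.14 0.236 w [-0.009   0.0114] offline -0.0094
side poth 204 [ 0.5291 -0.1056] z 0.0957 dir -1.332 angc -1.366 r 0.14 0.226 w [-0.0078  0.0118] offline -0.0062
side lock 44 [ 0.5217 -0.06    0.1506] r 0.1391 ang -1.352
lock_top [(0.62, [219.9, 281.6], array([ 0.519, -0.061,  0.147]))]
blue_cup [(0.83, [177.4, 200.8], array([0.444, 0.384, 0.052]))]
pattern_cup [(0.95, [172.7, 250.3], array([0.611, 0.365, 0.051]))]
spice_jar [(0.59, [191.7, 288.4], array([0.672, 0.195, 0.063]))]
whetstone [(0.77, [282.2, 370.8], array([ 0.664, -0.244,  0.036]))]
```

View pics/side8.png

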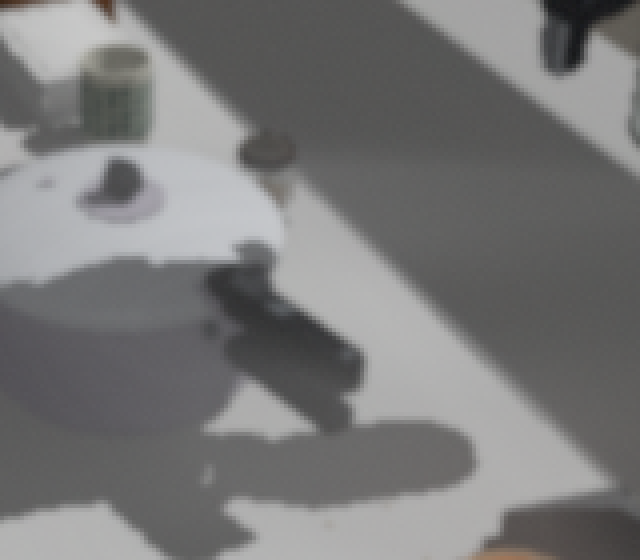

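View pics/top8.png

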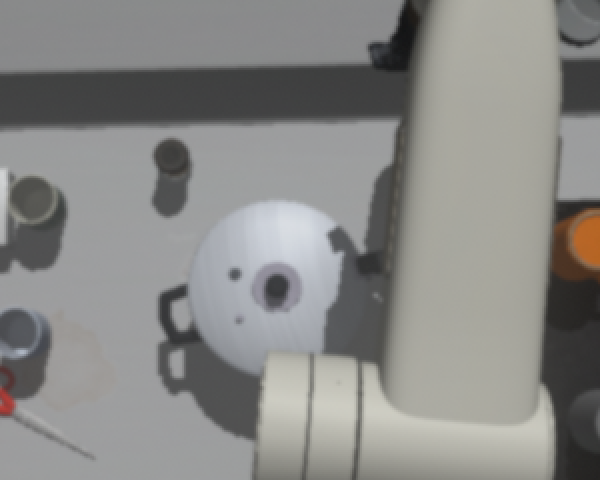

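The side view shows the lid handle lined up over the pot handle and the bystanders where they were. The arm blocks the top camera's view of the lock, so I'll swing it aside for an independent check.

Call:
play_rows(plan=[-30,-10,-10,0,0,0,-30,-30,-10,0,0,0,-10,-48,0,0,0,0,-10,-48,0,0,0,0,-10,-48,0,0,0,0,-10,-48,0,0,0,0,-10,-48,0,0,0,0,-10,-48,0,0,0,0,-10,-48,0,0,0,0,-10,-48,0,0,0,0,-10,-48,0,0,0,0,-10,-48,0,0,0,0,0,0,0,0,0,0,0,0,0,0,0,0])

```text
clock: 13.92
eef_pos: [0.4682, 0.2527, 0.3089]
tool_rot: [0.975, 0.217, -0.014, -0.051]
ft_force: [0.2, 0.4, -0.2]
grip_width: 0.0001
```

Run:
```python
from plan import *
from geo import geo
o=bot.get_obs();print(o["clock"],o["eef_pos"],o["ft_force"])
geo("top",(.4934,.0779))
c=bot.camera("top");cv2.imwrite("pics/top9.png",c["frame"][100:340,150:450].repeat(2,0).repeat(2,1))
```

```text
13.925 [0.46815237 0.25268482 0.30893354] [ 0.19961358  0.40576591 -0.1578843 ]
top ring 0.112 [0.4932 0.0779 0.1082] 156
top ring 0.118 [0.493  0.0784 0.1028] 926
top ring 0.124 [0.4931 0.0779 0.0899] 1747
top lidh 371 [ 0.5351 -0.1045] z 0.1396 dir -1.322 angc -1.346 r 0.141 0.23 w [-0.0129  0.0141] offline -0.0046
top poth 3 [ 0.5164 -0.069 ] z 0.0982 dir -1.696 angc -1.415 r 0.147 0.151 w [-0.0001  0.0001] offline 0.0412
top lock 65 [ 0.5241 -0.0535  0.1517] r 0.1349 ang -1.341
```

View pics/top9.png

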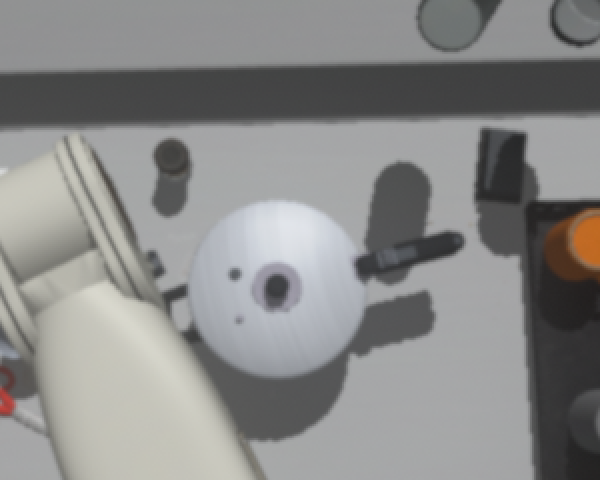

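Clear top view: the lock slide now sits 134.9 mm from the centre line. It started at 148 mm in the same view. The lid is at -1.34 rad, matching the pot handle at -1.335, and the cooker hasn't moved. Handing in.

```bash
python3 -c "
from workcell import bot
print(bot.job_done())"
```

```text
the job is handed in; nothing more can be done
None
```

The lid is closed, the lock slide is home, and the job is handed in, with the clock at about 14 s of the 48 s allowed. No verdict was reported, so the results below are my own measurements.

**What I did:** With the fingers shut, I pushed the lid handle from its counter-clockwise side along its arc. It took about 2–3 N on the way and rose to about 6 N at the end stop. I then lifted clear, came down behind the lock slide and pushed it inward at about 1.8 N. At the stop the force rose to 9.7 N and the slide moved no further.

**Last checks:**

| Check | Result |
|---|---|
| Lid direction (top view) | about -1.34 rad, against -1.335 rad for the pot handle (closed) |
| Lock slide distance from centre (top view) | 148 mm before, 135 mm after: about 13 of 14 mm |
| Cooker centre | unchanged to within 1 mm |
| Cups, jar and whetstone (side view) | within about 4 mm of where they were, which is measurement noise |
| Robot | clear of everything, force near zero |

**Weaker or failed readings:**
- **Pot handle, top view:** the last fit failed because the lid handle now covers it. The pot handle angle above comes from the first top view; the side view after locking gave -1.332 rad.
- **Lock slide, side view:** it suggested 18 mm of travel because the fingers partly hid the thumb piece earlier. I relied on the top view and the rise in force at the stop instead.
- **Swing aside:** the final move to uncover the top camera ended short of the commanded pose and slightly tilted, but it touched nothing.

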